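# Lock a loudspeaker driver into its transport cradle with a linch pin

## Task

Lock the loudspeaker driver into its transport cradle: fold the raised clamp bar all the way down so that its slotted end drops over the upright steel lug, then take the linch pin from its wooden rest, push it straight through the lug's cross hole from the side nearer the robot until its shoulder is home against the lug, and then flip its sprung ring over the top of the lug so that it lies fully down round the pin's end. Let go of everything, and do not disturb the loudspeaker box, the spray can or the spool that stand about.

Things in the scene. Friction and masses are not known exactly. Their poses are not given: they have to be found in the camera images.
- cradle: Fixed plywood board 160 (x) by 250 (y) by 20 mm thick; origin at the centre of its underside on the bench, z up. On it, in its frame: a black loudspeaker driver (disc 90 mm across, top 68 mm above the bench, centred at y = -12 mm), the bar's hinge at y = -85 mm, and the upright steel lug centred at x = 0, y = +70 mm: 28 mm thick (x), 30 mm wide (y), top 124 mm above the bench. Its x axis lies within 0.35 rad of the world x axis (straight ahead of the robot).
- lug_hole (a point): Centre of the lug's square cross hole, 15 by 15 mm, which runs through the 28 mm thick lug along the cradle's x axis, 102 mm above the bench. Axes as the cradle's.
- bar_hinge (a point): Point on the clamp bar's hinge axis (parallel to the cradle's x), 74 mm above the bench, at cradle y = -85 mm.
- clamp_bar (a joint): Angle of the clamp bar: 0 = down, level along the cradle's +y over the driver and lug; grows as its free end rises, to 1.5 at most. Stiff hinge (0.3 N m of friction): it stays where it is left, and goes down when its upper face is pressed with a few newtons. Steel bar 8 mm thick, 44 mm wide (52 mm at the slotted end), its middle plane through the hinge axis.
- bar_press (a point): Point on the bar's upper face, 105 mm from the hinge axis: a good place to press. The bar reaches 200 mm from the axis; its slot, 34 by 65 mm, 125 to 190 mm from the axis, drops over the lug.
- pin_rest: Fixed small wooden rest, base 115 by 56 by 10 mm; origin under the pin's origin, on the bench. It holds the pin level, its axis 60 mm high, on a rear post 18 mm wide (x = -52 to -38 mm) and in a forked front post 40 mm wide (x = 19 to 33 mm, top 64 mm high). The pin is lifted straight up.
- pin: Loose steel linch pin, about 0.27 kg with its ring. Origin on the axis at the front face of its shoulder; x along the pin to its tip, z up. Shaft 12 mm thick from x = 0 to 42 mm, the last 10 mm tapered; shoulder 24 mm across, x = -6 to 0; square head x = -52 to -10 mm, 22 mm wide (y), 26 mm high (z). Home: the origin is 14 mm before the lug hole's centre and the tip stands 14 mm out of the far side.
- pin_grip (a point): Where to grip the pin's head (x = -25 mm, y = z = 0 in the pin's frame): across its 22 mm width from above.
- ring_hinge (a point): Ring's hinge in the pin's head (x = -48 mm in the pin's frame); its axis is the pin's y.
- ring (a joint): Angle of the ring on the pin: 0 = folded straight back behind the head (so at the start), 1.57 = standing up, 3.14 = lying forward round the pin's end. Folded back, its weight holds it; a light spring pulls it forward, and it goes over by itself beyond about 1.3 rad.
- ring_end (a point): Middle of the ring's far crossbar, 100 mm from the hinge. The ring is a closed loop of 8 mm round steel, 64 mm wide over all; the crossbar is straight, parallel to the pin's y, for 36 mm. It can be pinched from above, one finger inside the loop, and carried round.
- speaker: Black loudspeaker box 110 by 100 by 170 mm high standing on the bench; origin at the centre of its underside. Bystander.
- spray_can: Plain aluminium can 52 mm across, 165 mm high, standing beside the cradle; origin at the centre of its underside. Bystander.
- spool: Grey spool 68 mm across, 52 mm high, standing before the pin's tip; origin at the centre of its underside. Bystander.
There are look-alikes about, which are no part of the job. Of the things shaped like the pin, the steel one is meant.

How it is judged (in metres and radians):
On the way, in this order (a step that is already met when the one before it is completed fails the run):
1. the clamp bar is down over the lug (value of joint clamp_bar below 0.06 rad), for 0.2 s.
2. the pin is home through the lug's hole, its ring not yet over (value of joint clamp_bar below 0.06 rad and x of pin in the frame of lug_hole between -0.02 and -0.008 m and distance between pin and lug_hole below 0.021 m and angle between the x axis of pin and the x axis of cradle, either way round below 0.2 rad and value of joint ring below 1.5 rad), for 0.2 s.
3. the ring is over the lug and down round the pin's end (value of joint ring above 2.95 rad), for 0.2 s.
At the end, for the whole second after the job is handed in: The clamp bar is down (below 0.06 rad), the pin is through the lug's hole from the robot's side, within 6 mm of fully home and within 0.2 rad of the hole's direction, its ring lies round the pin's end (beyond 2.95 rad), and all is at rest (value of joint clamp_bar below 0.06 rad and x of pin in the frame of lug_hole between -0.02 and -0.008 m and distance between pin and lug_hole below 0.021 m and angle between the x axis of pin and the x axis of cradle, either way round below 0.2 rad and value of joint ring above 2.95 rad and linear speed of pin below 0.02 m/s); the robot touches nothing.
It fails at once if the loudspeaker box is moved by more than 20 mm (distance of speaker from where it was at the start of the episode above 0.02 m).
It fails at once if the spray can is moved by more than 20 mm (distance of spray_can from where it was at the start of the episode above 0.02 m).
It fails at once if the spool is moved by more than 20 mm (distance of spool from where it was at the start of the episode above 0.02 m).
It also fails if it takes over 72 s, if anything falls off the work surface, if the arm or the gripper's body presses on something with over 40 N, if the wrist force passes 120 N, or if a joint passes its speed limit or range.

## Robot

A 6-joint arm with a two-finger parallel gripper is mounted at the origin on the work surface. World frame = base frame: x ahead of the robot, y to its left, z up, the work surface at z = 0. Lengths are in m, angles in degrees, forces in N, time in s.
With the tool pointing down it reaches from about 0.35 to 0.875 m from the base axis. Payload 4.2 kg.
Tool frame: the origin (TCP) lies midway between the tips of the shut fingers; the grasp point (between the pads) lies 19 mm behind it; z points along the fingers, y is the direction in which the jaws open and shut (so a half turn about z gives the same grasp; the last joint's range is limited). The gripper opens to 87 mm and grips with 3 to 60 N. Pads are 19 mm wide; open, the fingers measure 117 mm over their backs; the gripper's body (75 mm by 190 mm) begins 51 mm behind the grasp point.
Start: joints at [90.963, 22.042, 0.453, 0, -68.411, -14.817], TCP at [0.15, 0.607, 0.223] pointing down, gripper open.
Joint ranges: [-179.83, 179.83], [-69.29, 118.12], [-61.27, 80.66], [-181.25, 117.63], [-171.15, -9.14], [-177.46, 177.46]. Speed limits (degrees/s): [159.86, 159.86, 180, 180, 180, 180].

## Interface

Orientations are given as a 3x3 rotation matrix whose columns are the frame's x, y, z axes.
In Python, from station import r gives the robot as it stands.
- The arm moves only by the tool play_rows, never from a script. Its argument "commands" is a list that holds one entry, the list of rows, each a list of 7 numbers: the shift along the world's x, y, z in m, then the turn, a rotation vector about the world's x, y, z in rad, then the closure, from 0 (fully open) to 1 (shut). A call has 1 to 5 rows; each row is the pose to reach, as a shift and turn from the pose commanded when the call began; what a row does not reach only later rows make up. A row lasts 1/10 s, in which the tool goes at most 50 mm and 8.59 degrees, less where a joint would pass 70% of its speed; a pose out of reach is approached as far as the arm can. A call with a gripper value outside its range is refused whole. The fingers move at their own pace and stop on an object; the grip force is fixed at half the most. Time passes only in rows, so rows that repeat a pose let the fingers close. It gives the time, the measured TCP pose, the force and the opening at its end, in the units of the state.
- r.sense(): the state, without advancing time (a new reading comes with each control period).
- r.capture(name): name is "side" or "top"; returns a dict with "image" (384x512x3 uint8, red, green, blue), "range_z" (384x512 float32, m along the optical axis (not along the pixel's ray), 0 where there is no reading), "intrinsics" (3x3 intrinsics, pixels), "extrinsics" (4x4, takes a point from camera to world coordinates). Camera axes: x right, y up, looking along -z (the intrinsics and any distortion apply to the point x, -y, -z); pixel columns grow to the right and rows downward; lengths in m; the calibration is good to about 2 mm. A picture is of the moment at which its call begins.
- r.finish_job(): hands the job in, once; it reports no verdict.
The state is a dict: "time_s": time; "joints": joint angles; "joint_velocities": joint speeds; "effort": joint torques, N m; "tcp_pos": TCP position; "ee_rot": TCP orientation; "wrist_force": force on the tool from outside, world axes, zero at the start; "moment": the same for the moment, N m; "gripper_width": opening from 0.0 (shut) to 1.0 (fully open).
Only numpy, scipy, OpenCV 4.12 (cv2) and the standard library are available. Lean on these libraries where they do the work, as an engineer would, in place of code of your own. Each camera call takes 0.05 s, during which the arm holds its last target. There are 200 camera calls.

## Working session

There is one attempt and no reset: what is moved stays moved. The work goes in short steps, Python scripts to look and compute and a tool call to move; the robot and the scene stay as the last step left them, time stands still between calls to the robot, and variables do not carry over. Pictures are saved under pics/ and viewed, about 8 in all and at most 12, crops included, and the job is handed in when it is done.

Besides the shell and the picture viewer there is one more tool, called after "Emit:" as a command line: name --argument value ..., lists and objects as JSON in quotes. play_rows: Moves the arm, as the interface text tells. Its arguments: {"type":"object","properties":{"commands":{"type":"array","items":{"type":"array","items":{"type":"array","items":{"type":"number"}}}}},"required":["commands"]}

```bash
mkdir -p pics; ls; cat > h.py <<'E'
import numpy as np, cv2
from station import r
def cap(n):
    c=r.capture(n); d=c["range_z"]; K=np.array(c["intrinsics"]); T=np.array(c["extrinsics"])
    v,u=np.mgrid[0:384,0:512]
    X=(u-K[0,2])/K[0,0]*d; Y=(v-K[1,2])/K[1,1]*d
    P=np.stack([X,-Y,-d,np.ones_like(d)],-1)@T.T
    P=P[...,:3]; P[d==0]=np.nan
    return c["image"],P
def save(n,im,box=None,s=1):
    if box: u0,v0,u1,v1=box; im=im[v0:v1,u0:u1]
    cv2.imwrite("pics/"+n,cv2.resize(im[...,::-1],None,fx=s,fy=s,interpolation=cv2.INTER_CUBIC))
E
python3 - <<'E'
from h import *
a,P=cap("top"); b,Q=cap("side")
np.savez("v0.npz",a=a,P=P,b=b,Q=Q)
save("both.png",np.vstack([a,b]),s=0.78)
save("top.png",a,s=1.56); save("side.png",b,s=1.56)
print(r.sense())
E
```

```text
pics
{'time_s': 0.1, 'joints': array([ 9.09611425e+01,  2.20875658e+01,  3.86946568e-01, -2.48707938e-02,
       -6.84107833e+01, -1.48154364e+01]), 'joint_velocities': array([ 0.00498134, -0.08092939,  0.09063339,  0.03910137, -0.0174633 ,
        0.09961986]), 'effort': array([-8.40009670e-04, -3.91690850e+01,  1.87933964e+01,  4.23183292e+00,
        1.34472662e-02, -8.04734736e-05]), 'tcp_pos': array([0.14952716, 0.60629394, 0.22155287]), 'ee_rot': array([[ 9.70869476e-01, -2.39608687e-01, -3.70953652e-04],
       [-2.39608950e-01, -9.70867522e-01, -1.95080443e-03],
       [ 1.07282836e-04,  1.98286029e-03, -9.99998028e-01]]), 'wrist_force': array([-0.52039965,  0.21255766,  0.46441565]), 'moment': array([ 0.02456694, -0.03166669, -0.04147312]), 'gripper_width': 1.0024001975463195}
```

View pics/top.png

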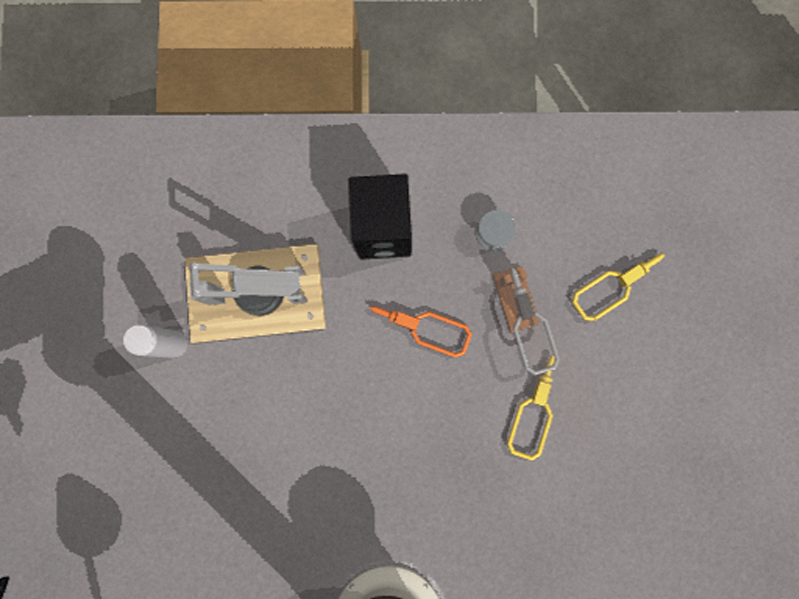

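View pics/side.png

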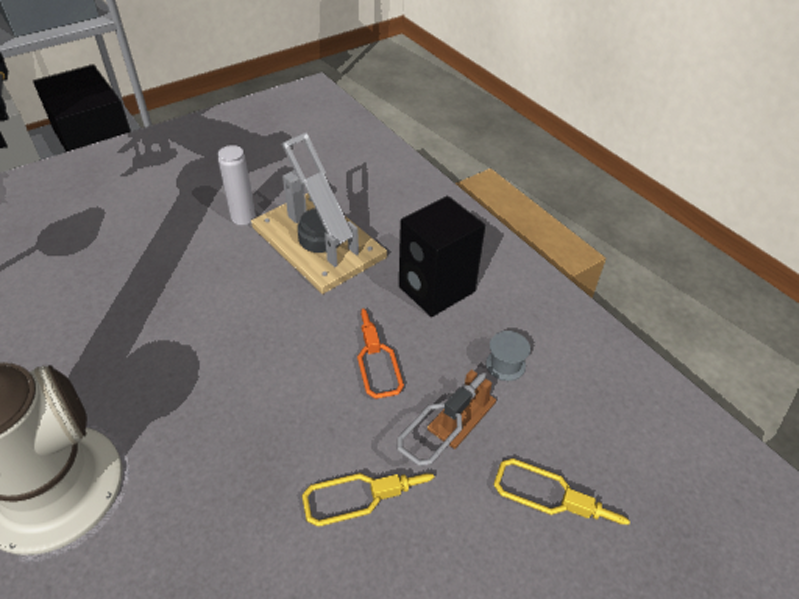

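Top view (799x599 picture): cradle at (255,293) with the raised bar's slotted end at left (205,283), can (140,340), speaker (380,215), spool (496,228). Pin candidates: the orange one (420,325), yellow (615,285), yellow (530,410), and the grey steel one in the wooden rest (520,300). The last is the one meant, because it is steel and sits in the rest. Next I'll measure and crop it to confirm.

```bash
python3 - <<'E'
from h import *
z=np.load("v0.npz"); a,P,b,Q=z["a"],z["P"],z["b"],z["Q"]
def box(img,P,u0,v0,u1,v1):
    s=1.5625; sl=np.s_[int(v0/s):int(v1/s),int(u0/s):int(u1/s)]
    return img[sl].reshape(-1,3).astype(int),P[sl].reshape(-1,3)
def rect(p,n):
    (c,wh,an)=cv2.minAreaRect(p[:,:2].astype(np.float32)*1000); print(n,len(p),np.round(c,1),np.round(wh,1),round(an,2),"z",np.round(np.median(p[:,2]),4))
i,p=box(a,P,165,230,345,355)
m=(abs(p[:,2]-.02)<.004)&(i[:,0]>i[:,2]+25)
rect(p[m],"board top")
i2,p2=box(b,Q,240,180,400,300); m2=(abs(p2[:,2]-.02)<.004)&(i2[:,0]>i2[:,2]+25); rect(p2[m2],"board side")
m=p[:,2]>.085; q=p[m]; print("bar pts z",q[:,2].max(), q.min(0),q.max(0))
i,p=box(a,P,480,250,560,390)
m=(abs(p[:,2]-.01)<.004)&(i[:,0]>i[:,2]+25); rect(p[m],"restbase top")
i2,p2=box(b,Q,420,360,505,460); m2=(abs(p2[:,2]-.01)<.004)&(i2[:,0]>i2[:,2]+25); rect(p2[m2],"restbase side")
for n,(ii,pp) in dict(top=(i,p),side=box(b,Q,390,360,500,470)).items():
    g=(abs(ii[:,0]-ii[:,2])<22)
    m=g&(pp[:,2]>.068)&(pp[:,2]<.08); rect(pp[m],n+" head top")
    m=g&(pp[:,2]>.045)&(pp[:,2]<.09); rect(pp[m],n+" steel");
    q=pp[m]; print(np.round(q[np.argmin(q[:,0])],3),np.round(q[np.argmax(q[:,0])],3))
for n,bx in dict(can=(120,320,160,360),speaker=(345,170,415,235),spool=(475,205,520,250)).items():
    i,p=box(a,P,*bx); t=p[p[:,2]>.04]; t=t[t[:,2]>np.nanmax(t[:,2])-.01]; rect(t,n)
save("crop.png",np.hstack([a[150:250,290:370],b[210:310,240:320]]),s=4.5)
E
```

```text
board top 2731 [592.9 250.6] [160.5 249.9] 6.12 z 0.0198
board side 1426 [593.  249.9] [161.3 254.2] 5.97 z 0.0213
bar pts z 0.2299283640775831 [0.47914358 0.1526394  0.08503008] [0.62942509 0.38749092 0.22992836]
restbase top 350 [ 528.3 -254.1] [223.7  57.3] 16.59 z 0.0097
restbase side 427 [ 579.4 -238.8] [116.2  56.4] 15.85 z 0.0106
top head top 132 [ 545.9 -251.3] [95.  27.7] 28.16 z 0.0722
top steel 467 [ 537.2 -250.3] [193.3  65. ] 16.32 z 0.064
[ 0.44  -0.259  0.058] [ 0.63  -0.227  0.059]
side head top 179 [ 568.  -240.9] [89.3 31.9] 30.01 z 0.0733
side steel 651 [ 536.6 -250.7] [192.9  64.7] 16.51 z 0.0648
[ 0.439 -0.261  0.063] [ 0.63  -0.227  0.062]
can 284 [499.3 402.2] [46.  46.9] 4.41 z 0.165
speaker 1410 [719.6  10.8] [101.1  99.8] 3.1 z 0.1697
spool 394 [ 705.5 -198.6] [63.2 64.7] 89.0 z 0.052
```

View pics/crop.png

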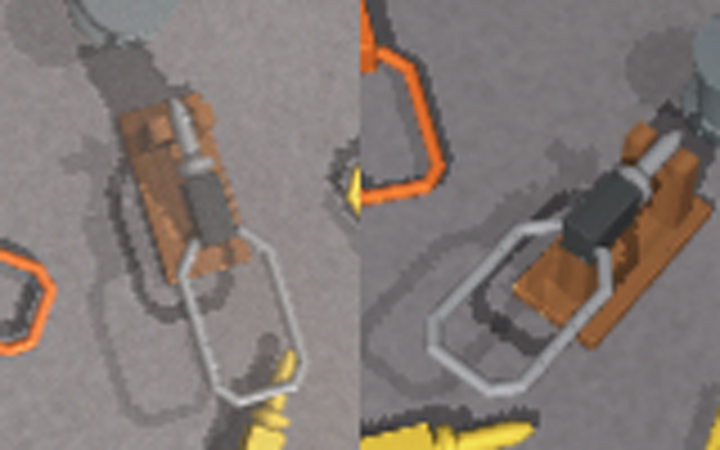

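The crop confirms it: the grey steel pin with the dark head in the wooden rest is the one, with its ring folded back towards the robot. Cradle frame: centre (0.593, 0.250), yaw 6.1°. Pin origin is near (0.590, -0.235), yaw 16.4°. I'll get the bar angle and start moving.

```bash
cat >> h.py <<'E'
th=np.radians(6.05); R=np.array([[np.cos(th),-np.sin(th),0],[np.sin(th),np.cos(th),0],[0,0,1]]); C0=np.array([.593,.2503,0])
def cr(P): return (P-C0)@R
E
python3 - <<'E'
from h import *
z=np.load("v0.npz")
for k in "PQ":
    p=cr(z[k].reshape(-1,3)); p=p[~np.isnan(p[:,0])]
    m=(abs(p[:,0])<.02)&(p[:,2]>.1)&(p[:,1]>-.08)&(p[:,1]<.1); q=p[m]
    a=np.arctan2(q[:,2]-.074,q[:,1]+.085); d=np.hypot(q[:,2]-.074,q[:,1]+.085); s=(d>.05)&(d<.12)
    print(m.sum(),np.median(a[s]),np.percentile(a[s],[10,90]),d.max())
    l=p[(abs(p[:,0])<.03)&(abs(p[:,1]-.07)<.03)&(abs(p[:,2]-.124)<.004)]; print("lug",len(l),np.round(l.min(0),4),np.round(l.max(0),4))
E
```

```text
691 0.8787987304140662 [0.85362674 0.90737391] 0.201889275258177
lug 42 [-0.0147  0.0553  0.1202] [0.0137 0.0864 0.1261]
665 0.8945767855848672 [0.85737808 0.93479954] 0.2014521693698857
lug 57 [-0.0144  0.0531  0.1204] [0.012  0.0866 0.1278]
```

Emit:
play_rows --commands '[[[0.02, -0.02, 0.035, 0, 0, -0.12, 1], [0.05, -0.045, 0.06, 0, 0, -0.24, 1], [0.08, -0.07, 0.09, 0, 0, -0.37, 1], [0.115, -0.095, 0.1, 0, 0, -0.5, 1], [0.15, -0.125, 0.1, 0, 0, -0.62, 1]]]'

```text
time_s: 0.6
tcp_pos: [0.3009, 0.4816, 0.3246]
ee_rot: [[0.648, -0.762, 0.002], [-0.762, -0.648, 0.004], [-0.002, -0.004, -1.0]]
wrist_force: [0.9, 0.1, -0.7]
gripper_width: 0.631
```

Emit:
play_rows --commands '[[[0.035, -0.03, 0, 0, 0, -0.12, 1], [0.07, -0.06, 0, 0, 0, -0.24, 1], [0.105, -0.09, 0, 0, 0, -0.36, 1], [0.14, -0.12, 0, 0, 0, -0.48, 1], [0.175, -0.15, 0, 0, 0, -0.598, 1]]]'

```text
time_s: 1.1
tcp_pos: [0.4756, 0.3303, 0.3222]
ee_rot: [[0.106, -0.994, -0.001], [-0.994, -0.106, -0.0], [0.0, 0.001, -1.0]]
wrist_force: [0.4, 0.0, -0.6]
gripper_width: 0.172
```

Emit:
play_rows --commands '[[[0.036, -0.032, 0, 0, 0, 0, 1], [0.072, -0.064, 0, 0, 0, 0, 1], [0.12, -0.1, -0.02, 0, 0, 0, 1], [0.12, -0.106, -0.065, 0, 0, 0, 1], [0.12, -0.106, -0.11, 0, 0, 0, 1]]]'

```text
time_s: 1.6
tcp_pos: [0.5963, 0.2236, 0.211]
ee_rot: [[0.107, -0.994, 0.001], [-0.994, -0.107, 0.001], [-0.001, -0.001, -1.0]]
wrist_force: [-0.3, 0.9, -1.0]
gripper_width: 0.003
```

Emit:
play_rows --commands '[[[0, 0, -0.032, 0, 0, 0, 1], [0, 0, -0.046, 0, 0, 0, 1], [-0.001, 0.008, -0.06, 0, 0, 0, 1], [-0.002, 0.015, -0.073, 0, 0, 0, 1], [-0.003, 0.022, -0.083, 0, 0, 0, 1]]]'

```text
time_s: 2.1
tcp_pos: [0.5919, 0.2488, 0.1292]
ee_rot: [[0.111, -0.994, 0.001], [-0.994, -0.111, 0.0], [-0.0, -0.001, -1.0]]
wrist_force: [0.7, -2.8, -0.2]
gripper_width: 0.007
```

Emit:
play_rows --commands '[[[0, 0.006, -0.01, 0, 0, 0, 1], [-0.001, 0.01, -0.02, 0, 0, 0, 1], [-0.001, 0.014, -0.03, 0, 0, 0, 1], [-0.002, 0.016, -0.04, 0, 0, 0, 1], [-0.002, 0.018, -0.048, 0, 0, 0, 1]]]'

```text
time_s: 2.6
tcp_pos: [0.5895, 0.266, 0.0807]
ee_rot: [[0.111, -0.994, -0.0], [-0.994, -0.111, -0.0], [0.0, 0.0, -1.0]]
wrist_force: [0.1, -1.1, 1.2]
gripper_width: 0.007
```

Emit:
play_rows --commands '[[[0, 0, -0.003, 0, 0, 0, 1], [0, 0, -0.005, 0, 0, 0, 1], [0, 0, -0.006, 0, 0, 0, 1], [0, 0, -0.006, 0, 0, 0, 1]]]'

```text
time_s: 3.0
tcp_pos: [0.5892, 0.266, 0.0784]
ee_rot: [[0.112, -0.994, 0.0], [-0.994, -0.112, 0.0], [-0.0, -0.0, -1.0]]
wrist_force: [-6.7, -1.0, 12.4]
gripper_width: 0.005
```

```bash
python3 - <<'E'
from h import *
a,P=cap("side"); p=cr(P.reshape(-1,3)); p=p[~np.isnan(p[:,0])]
q=p[(abs(p[:,0])<.03)&(p[:,1]>.088)&(p[:,1]<.13)&(p[:,2]>.06)&(p[:,2]<.16)]; print(len(q),q[:, 2].max() if len(q) else 0,np.median(q,0))
print(r.sense()["wrist_force"],r.sense()["tcp_pos"])
E
```

```text
1 0.08085439688789087 [-0.01921656  0.08868388  0.0808544 ]
[-6.72302085 -0.82774581 12.37553348] [0.58922318 0.26604093 0.07837426]
```

Emit:
play_rows --commands '[[[0, 0, 0.04, 0, 0, 0, 1], [0, 0, 0.09, 0, 0, -0.1, 1], [0, 0, 0.135, 0, 0, -0.23, 1], [-0.002, -0.03, 0.17, 0, 0, -0.36, 1], [-0.004, -0.075, 0.175, 0, 0, -0.5, 0.8]]]'

```text
time_s: 3.55
tcp_pos: [0.588, 0.1926, 0.2562]
ee_rot: [[-0.381, -0.925, 0.01], [-0.925, 0.381, 0.005], [-0.008, -0.008, -1.0]]
wrist_force: [1.5, -0.2, 0.4]
gripper_width: 0.04
```

Emit:
play_rows --commands '[[[-0.002, -0.045, 0, 0, 0, -0.13, 0.7], [-0.004, -0.09, 0, 0, 0, -0.26, 0.5], [-0.006, -0.135, 0, 0, 0, -0.39, 0.4], [-0.008, -0.18, 0, 0, 0, -0.52, 0.4], [-0.01, -0.225, 0, 0, 0, -0.65, 0.4]]]'

```text
time_s: 4.05
tcp_pos: [0.5752, -0.0358, 0.2506]
ee_rot: [[-0.865, -0.503, 0.001], [-0.503, 0.865, 0.001], [-0.001, 0.0, -1.0]]
wrist_force: [1.7, -0.6, 0.4]
gripper_width: 0.464
```

Emit:
play_rows --commands '[[[-0.002, -0.045, 0, 0, 0, -0.12, 0.4], [-0.004, -0.09, 0, 0, 0, -0.24, 0.4], [-0.006, -0.135, -0.02, 0, 0, -0.24, 0.4], [-0.008, -0.18, -0.04, 0, 0, -0.24, 0.4], [-0.009, -0.208, -0.08, 0, 0, -0.24, 0.4]]]'

```text
time_s: 4.55
tcp_pos: [0.5681, -0.2456, 0.1727]
ee_rot: [[-0.958, -0.286, 0.007], [-0.286, 0.958, -0.002], [-0.006, -0.004, -1.0]]
wrist_force: [1.0, -1.2, -0.7]
gripper_width: 0.598
```

```bash
python3 - <<'E'
from h import *
b,Q=cap("side"); a,P=cap("top")
save("p1.png",np.hstack([a[130:330,80:400],]),s=2.4)
for M in (P,Q):
    p=cr(M.reshape(-1,3)); p=p[~np.isnan(p[:,0])]
    q=p[(abs(p[:,0])<.018)&(p[:,1]>-.06)&(p[:,1]<.035)&(p[:,2]>.072)&(p[:,2]<.16)]
    print(len(q),np.polyfit(q[:,1],q[:,2],1),np.median(q[:,2]))
s=r.sense();print(s["tcp_pos"],s["ee_rot"],s["gripper_width"])
E
```

```text
441 [-0.00168737  0.07781605] 0.07793021302583236
244 [0.00011066 0.0795321 ] 0.07956868036265435
[ 0.56238238 -0.24430039  0.1640431 ] [[-0.9594763  -0.28156999 -0.01111614]
 [-0.28162641  0.95951639  0.00385464]
 [ 0.00958076  0.00682904 -0.99993078]] 0.5998665030584596
```

Emit:
play_rows --commands '[[[0, 0, 0, 0, 0, 0, 0.4], [0, 0, -0.04, 0, 0, 0, 0.4], [0, 0, -0.08, 0, 0, 0, 0.4], [0, 0, -0.1, 0, 0, 0, 0.4], [0, 0, -0.1, 0, 0, 0, 0.4]]]'

```text
time_s: 5.15
tcp_pos: [0.5659, -0.2406, 0.0691]
ee_rot: [[-0.957, -0.289, -0.003], [-0.289, 0.957, 0.001], [0.003, 0.002, -1.0]]
wrist_force: [0.5, 0.3, 0.4]
gripper_width: 0.602
```

```bash
python3 - <<'E'
from h import *
b,Q=cap("side")
save("p2.png",b,(230,190,360,310),s=5)
s=r.sense();print(s["tcp_pos"],s["ee_rot"],s["gripper_width"])
E
```

```text
[ 0.56750652 -0.24127008  0.07125281] [[-9.57091487e-01 -2.89785552e-01  4.68519612e-04]
 [-2.89785787e-01  9.57091371e-01 -5.51848199e-04]
 [-2.88498443e-04 -6.63939538e-04 -9.99999738e-01]] 0.6003428482361413
```

View pics/p2.png

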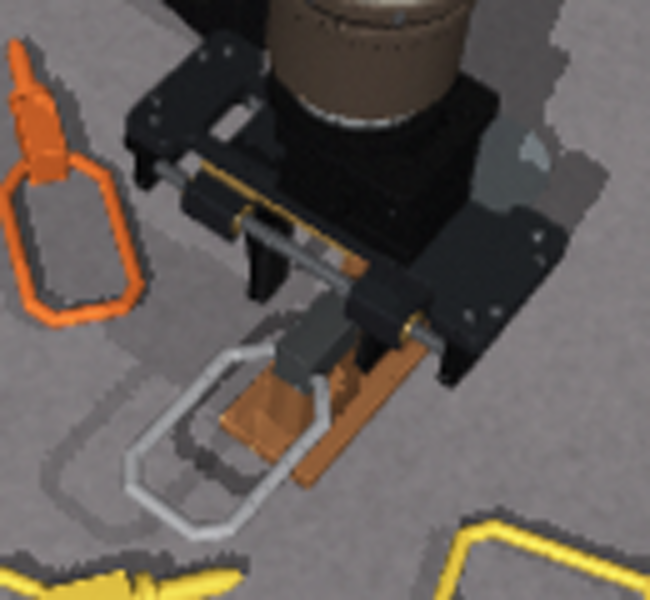

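The side picture shows the fingers straddling the dark head at about (315,335) in the crop, ring hanging free behind. Descend and close.

Emit:
play_rows --commands '[[[0, 0, -0.01, 0, 0, -0.006, 0.4], [0, 0, -0.019, 0, 0, -0.006, 0.4], [0, 0, -0.019, 0, 0, -0.006, 0.7], [0, 0, -0.019, 0, 0, -0.006, 1], [0, 0, -0.019, 0, 0, -0.006, 1]]]'

```text
time_s: 5.7
tcp_pos: [0.567, -0.2424, 0.0521]
ee_rot: [[-0.959, -0.282, 0.001], [-0.282, 0.959, -0.0], [-0.001, -0.001, -1.0]]
wrist_force: [-0.3, -0.1, 0.2]
gripper_width: 0.411
```

Emit:
play_rows --commands '[[[0, 0, 0, 0, 0, 0, 1], [0, 0, 0, 0, 0, 0, 1], [0, 0, 0, 0, 0, 0, 1]]]'

```text
time_s: 6.0
tcp_pos: [0.5671, -0.2424, 0.052]
ee_rot: [[-0.959, -0.282, 0.001], [-0.282, 0.959, -0.0], [-0.001, -0.001, -1.0]]
wrist_force: [-0.4, -0.4, 1.4]
gripper_width: 0.249
```

Emit:
play_rows --commands '[[[0, 0, 0.015, 0, 0, 0, 1], [0, 0, 0.04, 0, 0, 0, 1], [0, 0, 0.07, 0, 0, 0, 1], [-0.01, 0, 0.1, 0, 0, -0.03, 1], [-0.025, 0.01, 0.13, 0, 0, -0.06, 1]]]'

```text
time_s: 6.5
tcp_pos: [0.5411, -0.2324, 0.1815]
ee_rot: [[-0.975, -0.221, -0.002], [-0.221, 0.975, 0.001], [0.001, 0.001, -1.0]]
wrist_force: [-0.9, 0.4, -1.4]
gripper_width: 0.247
```

Emit:
play_rows --commands '[[[-0.01, 0.025, 0.01, 0, 0, -0.04, 1], [-0.02, 0.065, 0.018, 0, 0, -0.08, 1], [-0.03, 0.105, 0.018, 0, 0, -0.12, 1], [-0.038, 0.145, 0.018, 0, 0, -0.121, 1], [-0.046, 0.185, 0.018, 0, 0, -0.121, 1]]]'

```text
time_s: 7.0
tcp_pos: [0.4943, -0.0458, 0.199]
ee_rot: [[-0.995, -0.104, -0.001], [-0.104, 0.995, 0.001], [0.001, 0.001, -1.0]]
wrist_force: [0.8, -0.9, -2.2]
gripper_width: 0.247
```

Emit:
play_rows --commands '[[[0, 0.04, 0, 0.042, 0.004, 0, 1], [0, 0.08, 0, 0.084, 0.009, 0, 1], [0, 0.12, 0, 0.125, 0.013, 0, 1], [0, 0.16, 0, 0.167, 0.018, 0, 1], [0, 0.2, 0, 0.209, 0.022, 0, 1]]]'

```text
time_s: 7.5
tcp_pos: [0.4947, 0.1543, 0.199]
ee_rot: [[-0.995, -0.102, -0.024], [-0.105, 0.972, 0.209], [0.002, 0.21, -0.978]]
wrist_force: [1.0, -1.1, -2.5]
gripper_width: 0.251
```

Emit:
play_rows --commands '[[[0, 0.04, 0, 0, 0, 0, 1], [0, 0.08, 0, 0, 0, 0, 1], [0, 0.12, 0, 0, 0, 0, 1], [0, 0.152, 0, 0, 0, 0, 1], [0, 0.16, 0, 0, 0, 0, 1]]]'

```text
time_s: 8.0
tcp_pos: [0.4946, 0.3154, 0.1984]
ee_rot: [[-0.994, -0.105, -0.024], [-0.107, 0.972, 0.207], [0.002, 0.208, -0.978]]
wrist_force: [-0.2, -0.4, -2.4]
gripper_width: 0.25
```

Emit:
play_rows --commands '[[[0, 0, 0, 0, 0, 0, 1], [0, 0, 0, 0, 0, 0, 1]]]'

```text
time_s: 8.2
tcp_pos: [0.4951, 0.3118, 0.1989]
ee_rot: [[-0.995, -0.102, -0.023], [-0.104, 0.973, 0.206], [0.002, 0.208, -0.978]]
wrist_force: [0.5, -0.1, -1.2]
gripper_width: 0.252
```

```bash
python3 - <<'E'
from h import *
b,Q=cap("side"); a,P=cap("top"); np.savez("v1.npz",a=a,P=P,b=b,Q=Q)
save("p3.png",np.hstack([b[60:200,120:280],a[130:270,70:230]]),s=2.5)
s=r.sense();print(s["tcp_pos"],s["ee_rot"],s["gripper_width"],s["wrist_force"])
print(cr(s["tcp_pos"]))
E
```

```text
[0.4955204  0.31143697 0.19943784] [[-9.94647739e-01 -1.00911737e-01 -2.21967900e-02]
 [-1.03321673e-01  9.72883583e-01  2.06935171e-01]
 [ 7.12705052e-04  2.08121009e-01 -9.78102826e-01]] 0.2502298053415597 [ 0.08695671 -0.30035365 -2.17523095]
[-0.09049305  0.07107045  0.19943784]
```

View pics/p3.png

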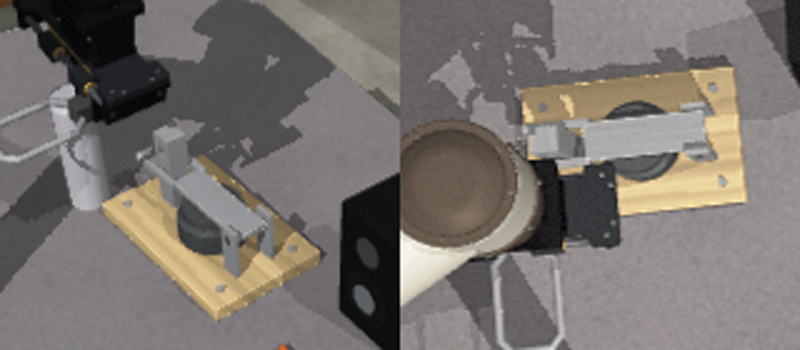

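Pin carried with ring folded back; the lug stands through the slot at (165,145) in the left half. I'll measure the ring in both views to check the pin's lateral offset.

```bash
python3 - <<'E'
from h import *
z=np.load("v1.npz")
for k,im in (("P","a"),("Q","b")):
    p=cr(z[k]).reshape(-1,3); i=z[im].reshape(-1,3).astype(int)
    m=(p[:,0]<-.145)&(p[:,0]>-.24)&(abs(p[:,1]-.07)<.05)&(abs(p[:,2]-.205)<.04); q=p[m]
    if len(q)<5: print(k,len(q)); continue
    A=np.c_[q[:,:2],np.ones(len(q))]; print(k,len(q),"plane",np.linalg.lstsq(A,q[:,2],rcond=None)[0],q.mean(0))
    (c,wh,an)=cv2.minAreaRect(q[:,:2].astype(np.float32)*1000); print(c,wh,an, q[:,0].min(),q[:,1].min(),q[:,1].max())
    s=q[(q[:,0]>-.20)&(q[:,0]<-.16)]
    for sg in (1,-1):
        t=s[(s[:,1]-.07)*sg>0]; 
        if len(t)>3: print("side",sg,len(t),np.polyfit(t[:,0]+.18,t[:,1],1),t[:,2].mean())
for k in "PQ":
    p=cr(z[k].reshape(-1,3)); l=p[(abs(p[:,0])<.03)&(abs(p[:,1]-.07)<.03)&(abs(p[:,2]-.124)<.003)]; print("lug",len(l),np.percentile(l,[3,97],axis=0).round(4).tolist())
E
```

```text
P 267 plane [0.00687044 0.20841811 0.19634053] [-0.1883043   0.06925925  0.20948168]
(-182.28392028808594, 70.03439331054688) (73.49510955810547, 64.17211151123047) 0.9713279604911804 -0.21907903285404967 0.03778793719227812 0.10217375793769158
side 1 60 [0.02431925 0.09643482] 0.2152771458614558
side -1 58 [0.01721978 0.04186794] 0.20369373345608147
Q 190 plane [-0.0136039   0.21053157  0.19348726] [-0.18717716  0.06723721  0.21018915]
(-181.9557647705078, 68.08696746826172) (74.41178131103516, 64.77349853515625) 0.7359621524810791 -0.21917108160286908 0.03543039639862335 0.10094894809186207
side 1 42 [0.00993928 0.09525824] 0.21585145431911673
side -1 43 [0.02175173 0.0411478 ] 0.20387209493951233
lug 104 [[-0.0136, 0.056, 0.1213], [0.0129, 0.0849, 0.1266]]
lug 60 [[-0.0137, 0.0541, 0.1211], [0.0132, 0.0855, 0.1268]]
```

Emit:
play_rows --commands '[[[0, 0.001, -0.03, 0, 0, 0, 1], [0, 0.001, -0.06, 0, 0, 0, 1], [0, 0.001, -0.085, 0, 0, 0, 1], [0, 0.001, -0.1, 0, 0, 0, 1], [0, 0.001, -0.105, 0, 0, 0, 1]]]'

```text
time_s: 8.8
tcp_pos: [0.4949, 0.3119, 0.0927]
ee_rot: [[-0.995, -0.1, -0.025], [-0.103, 0.973, 0.205], [0.003, 0.207, -0.978]]
wrist_force: [0.1, -0.9, -1.7]
gripper_width: 0.254
```

Emit:
play_rows --commands '[[[0, 0, 0, 0, 0, 0, 1], [0, 0, 0, 0, 0, 0, 1], [0, 0, 0, 0, 0, 0, 1]]]'

```text
time_s: 9.1
tcp_pos: [0.4964, 0.3141, 0.096]
ee_rot: [[-0.995, -0.103, -0.02], [-0.104, 0.972, 0.209], [-0.002, 0.21, -0.978]]
wrist_force: [-0.7, -0.7, -2.6]
gripper_width: 0.25
```

```bash
python3 - <<'E'
from h import *
b,Q=cap("side"); a,P=cap("top"); np.savez("v2.npz",a=a,P=P,b=b,Q=Q)
save("p4.png",b[90:190,130:240],s=6)
s=r.sense();print(s["tcp_pos"],s["wrist_force"],s["moment"],cr(s["tcp_pos"]))
p=cr(P.reshape(-1,3)); q=p[(abs(p[:,0]+.09)<.12)&(abs(p[:,1]-.16)<.03)]; print("can",np.nanmax(q[:,2]))
E
```

```text
[0.49605854 0.31408875 0.09564477] [ 0.82983286  0.28595468 -1.87909141] [-0.54783393 -0.28170178  0.01203985] [-0.08967843  0.07365074  0.09564477]
can 0.5037360591988496
```

View pics/p4.png

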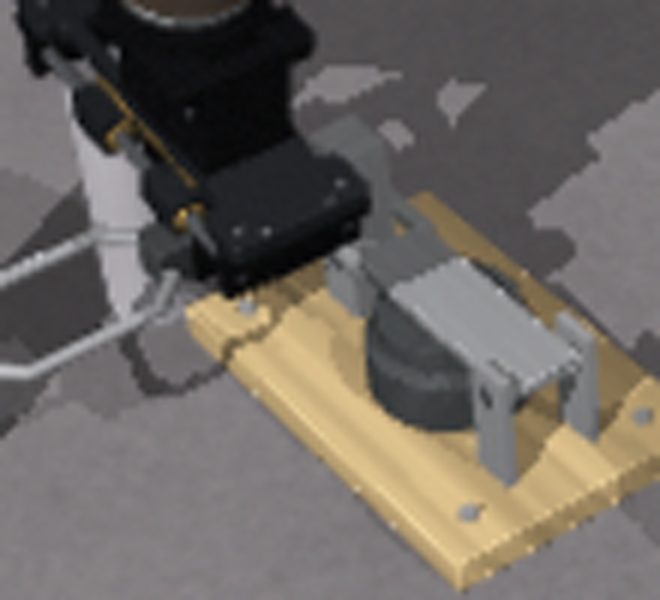

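The pin's tip is hidden by the hand; the shaft is level with the lug, the pose still settling. I'll sample it while it holds.

```bash
python3 - <<'E'
from h import *
L=[]
for k in range(12):
    c=r.capture("side" if k%2 else "top"); L.append(cr(r.sense()["tcp_pos"])*1000); 
print(np.round(L,1)); print(np.mean(L,0)); print(r.sense()["ee_rot"])
P=[cap("top")[1],cap("side")[1]]
for M in P:
    p=cr(M.reshape(-1,3)); q=p[(p[:,0]<-.145)&(p[:,0]>-.24)&(abs(p[:,1]-.07)<.045)&(abs(p[:,2]-.1)<.04)]
    A=np.c_[q[:,:2],np.ones(len(q))]; print(len(q),np.linalg.lstsq(A,q[:,2],rcond=None)[0])
    s=q[(q[:,0]>-.20)&(q[:,0]<-.16)]
    for sg in (1,-1):
        t=s[(s[:,1]-.07)*sg>0]; print(len(t),np.polyfit(t[:,0]+.18,t[:,1],1),t[:,2].mean())
E
```

```text
[[-89.8  73.6  95.4]
 [-89.9  73.6  95.2]
 [-90.   73.6  95. ]
 [-90.1  73.5  94.9]
 [-90.1  73.5  94.8]
 [-90.1  73.5  94.7]
 [-90.2  73.5  94.6]
 [-90.1  73.5  94.6]
 [-90.2  73.4  94.5]
 [-90.1  73.4  94.5]
 [-90.2  73.4  94.5]
 [-90.1  73.5  94.5]]
[-90.08760628  73.50179489  94.77067956]
[[-9.94505764e-01 -1.02368314e-01 -2.18863896e-02]
 [-1.04681817e-01  9.72637250e-01  2.07409010e-01]
 [ 5.54069580e-05  2.08560563e-01 -9.78009452e-01]]
215 [0.00084728 0.20842713 0.09011922]
50 [0.01519535 0.0988194 ] 0.1107725286925641
45 [0.02109394 0.04401689] 0.09937890752100016
162 [0.00536118 0.21086004 0.09187961]
39 [0.01257575 0.09765155] 0.11155504604658442
36 [-0.01286373  0.0432001 ] 0.09978764423966181
```

Emit:
play_rows --commands '[[[0, -0.001, 0, 0, 0, 0, 1], [0.004, -0.001, 0, 0, 0, 0, 1], [0.008, 0, 0, 0, 0, 0, 1], [0.012, 0, 0, 0, 0, 0, 1], [0.015, 0.0004, 0, 0, 0, 0, 1]]]'

```text
time_s: 10.4
tcp_pos: [0.5112, 0.3142, 0.0945]
ee_rot: [[-0.995, -0.102, -0.022], [-0.104, 0.973, 0.208], [-0.0, 0.209, -0.978]]
wrist_force: [-0.1, 0.6, -2.7]
gripper_width: 0.25
```

Emit:
play_rows --commands '[[[0.0, 0, 0, 0, 0, 0, 1], [0.0, 0, 0, 0, 0, 0, 1], [0.003, 0.0003, 0, 0, 0, 0, 1], [0.005, 0.0005, 0, 0, 0, 0, 1], [0.005, 0.0005, 0, 0, 0, 0, 1]]]'

```text
time_s: 10.9
tcp_pos: [0.516, 0.3148, 0.0946]
ee_rot: [[-0.995, -0.102, -0.022], [-0.105, 0.973, 0.208], [-0.0, 0.209, -0.978]]
wrist_force: [-0.0, 0.1, -2.9]
gripper_width: 0.251
```

```bash
cat > s.py <<'E'
from h import *
L=[];F=[]
for k in range(3):
    r.capture("side"); s=r.sense(); L.append(cr(s["tcp_pos"])*1000); F.append(np.r_[s["wrist_force"]@R,s["moment"]@R])
print(np.round(L,1)); print(np.round(np.mean(F,0),2))
E
python3 s.py
```

```text
[[-70.1  72.2  94.5]
 [-70.2  72.2  94.5]
 [-70.2  72.2  94.5]]
[-0.01  0.01 -1.79 -0.56 -0.19 -0.02]
```

Emit:
play_rows --commands '[[[0.003, 0.0003, 0, 0, 0, 0, 1], [0.006, 0.0006, 0, 0, 0, 0, 1], [0.008, 0.0008, 0, 0, 0, 0, 1], [0.01, 0.001, 0, 0, 0, 0, 1], [0.01, 0.001, 0, 0, 0, 0, 1]]]'

```text
time_s: 11.55
tcp_pos: [0.526, 0.3158, 0.0945]
ee_rot: [[-0.995, -0.102, -0.022], [-0.104, 0.973, 0.208], [-0.0, 0.209, -0.978]]
wrist_force: [-0.8, 0.4, -3.0]
gripper_width: 0.251
```

```bash
python3 s.py
```

```text
[[-60.   72.1  94.5]
 [-60.1  72.1  94.5]
 [-60.2  72.1  94.5]]
[-0.24 -0.22 -2.83 -0.55 -0.18  0.01]
```

Emit:
play_rows --commands '[[[0.003, 0.0003, 0, 0, 0, 0, 1], [0.006, 0.0006, 0, 0, 0, 0, 1], [0.009, 0.001, 0, 0, 0, 0, 1], [0.012, 0.0013, 0, 0, 0, 0, 1], [0.012, 0.0013, 0, 0, 0, 0, 1]]]'

```text
time_s: 12.2
tcp_pos: [0.5382, 0.3171, 0.0945]
ee_rot: [[-0.995, -0.102, -0.021], [-0.104, 0.973, 0.208], [-0.0, 0.209, -0.978]]
wrist_force: [-0.0, 0.3, -2.2]
gripper_width: 0.249
```

Emit:
play_rows --commands '[[[0.002, 0.0002, 0, 0, 0, 0, 1], [0.004, 0.0004, 0, 0, 0, 0, 1], [0.006, 0.0006, 0, 0, 0, 0, 1], [0.006, 0.0006, 0, 0, 0, 0, 1]]]'

```text
time_s: 12.6
tcp_pos: [0.5439, 0.3176, 0.0945]
ee_rot: [[-0.995, -0.102, -0.022], [-0.104, 0.973, 0.208], [-0.0, 0.209, -0.978]]
wrist_force: [0.0, -0.6, -1.7]
gripper_width: 0.251
```

```bash
python3 s.py
```

```text
[[-41.9  72.1  94.5]
 [-42.   72.1  94.5]
 [-42.1  72.1  94.5]]
[ 0.42 -0.18 -2.   -0.58 -0.19  0.02]
```

Emit:
play_rows --commands '[[[0.001, 0.0001, 0, 0, 0, 0, 1], [0.002, 0.0002, 0, 0, 0, 0, 1], [0.003, 0.0003, 0, 0, 0, 0, 1], [0.003, 0.0003, 0, 0, 0, 0, 1]]]'

```text
time_s: 13.15
tcp_pos: [0.5468, 0.3179, 0.0946]
ee_rot: [[-0.995, -0.102, -0.022], [-0.105, 0.973, 0.208], [-0.0, 0.209, -0.978]]
wrist_force: [-0.6, -0.1, -2.5]
gripper_width: 0.254
```

```bash
python3 s.py
```

```text
[[-38.9  72.1  94.5]
 [-39.   72.1  94.5]
 [-39.   72.1  94.5]]
[ 0.13  0.33 -2.14 -0.55 -0.18 -0.  ]
```

Emit:
play_rows --commands '[[[0.001, 0.0001, 0, 0, 0, 0, 1], [0.0015, 0.0001, 0, 0, 0, 0, 1], [0.0015, 0.0001, 0, 0, 0, 0, 1]]]'

```text
time_s: 13.6
tcp_pos: [0.548, 0.318, 0.0945]
ee_rot: [[-0.995, -0.102, -0.022], [-0.105, 0.973, 0.207], [0.0, 0.209, -0.978]]
wrist_force: [-0.5, -0.4, -2.3]
gripper_width: 0.253
```

```bash
python3 s.py
```

```text
[[-37.6  72.1  94.5]
 [-37.6  72.1  94.5]
 [-37.6  72.   94.5]]
[-0.77  0.34 -2.33 -0.48 -0.07  0.02]
```

Emit:
play_rows --commands '[[[0.001, 0.0001, 0, 0, 0, 0, 1], [0.002, 0.0002, 0, 0, 0, 0, 1], [0.002, 0.0002, 0, 0, 0, 0, 1]]]'

```text
time_s: 14.05
tcp_pos: [0.5481, 0.3179, 0.0943]
ee_rot: [[-0.994, -0.102, -0.026], [-0.105, 0.973, 0.206], [0.004, 0.208, -0.978]]
wrist_force: [-6.1, -0.3, 0.8]
gripper_width: 0.248
```

```bash
python3 s.py
```

```text
[[-37.5  72.   94.3]
 [-37.5  71.9  94.3]
 [-37.5  71.9  94.2]]
[-6.05  1.24  0.67 -0.14  1.4   0.34]
```

Shoulder met the lug (6 N at the expected depth). Release and lift out.

Emit:
play_rows --commands '[[[-0.0015, -0.0001, 0, 0, 0, 0, 1], [-0.0015, -0.0001, 0, 0, 0, 0, 0.7], [-0.0015, -0.0001, 0, 0, 0, 0, 0.4], [-0.0015, 0, 0, 0, 0, 0, 0.4], [-0.0015, 0, 0, 0, 0, 0, 0.4]]]'

```text
time_s: 14.7
tcp_pos: [0.5492, 0.3184, 0.095]
ee_rot: [[-0.995, -0.102, -0.021], [-0.104, 0.973, 0.208], [-0.001, 0.209, -0.978]]
wrist_force: [-0.3, 0.1, 0.2]
gripper_width: 0.49
```

Emit:
play_rows --commands '[[[0, 0, 0.005, 0, 0, 0, 0.4], [0, 0, 0.02, 0, 0, 0, 0.4], [0, 0, 0.05, 0, 0, 0, 0.4], [0, 0, 0.09, 0, 0, 0, 0.4], [0, 0, 0.13, 0, 0, 0, 0.4]]]'

```text
time_s: 15.2
tcp_pos: [0.5487, 0.318, 0.2273]
ee_rot: [[-0.995, -0.103, -0.021], [-0.105, 0.973, 0.207], [-0.001, 0.209, -0.978]]
wrist_force: [0.4, -0.7, 0.1]
gripper_width: 0.598
```

Emit:
play_rows --commands '[[[-0.02, -0.04, 0.03, -0.042, -0.004, 0, 0.4], [-0.04, -0.08, 0.06, -0.084, -0.009, 0, 0.4], [-0.06, -0.12, 0.06, -0.125, -0.013, 0, 0.4], [-0.08, -0.16, 0.06, -0.167, -0.018, 0, 0.4], [-0.09, -0.2, 0.06, -0.209, -0.022, 0, 0.4]]]'

```text
time_s: 15.7
tcp_pos: [0.4573, 0.1165, 0.2869]
ee_rot: [[-0.994, -0.105, 0.003], [-0.105, 0.994, 0.0], [-0.003, -0.0, -1.0]]
wrist_force: [0.9, 0.0, 0.1]
gripper_width: 0.6
```

```bash
python3 - <<'E'
from h import *
b,Q=cap("side"); a,P=cap("top"); np.savez("v3.npz",a=a,P=P,b=b,Q=Q)
save("p5.png",np.hstack([b[80:200,100:240],a[150:270,90:230]]),s=2.8)
s=r.sense();print(s["tcp_pos"],s["ee_rot"].round(3).tolist(),s["gripper_width"])
for M in (P,Q):
    p=cr(M.reshape(-1,3)); q=p[(p[:,0]<-.08)&(p[:,0]>-.2)&(abs(p[:,1]-.07)<.045)&(p[:,2]>.06)&(p[:,2]<.16)]
    if len(q)<9: print(len(q)); continue
    A=np.c_[q[:,:2],np.ones(len(q))]; print(len(q),np.linalg.lstsq(A,q[:,2],rcond=None)[0],q.min(0),q.max(0))
    t=q[q[:,0]<q[:,0].min()+.01]; print("end",t.mean(0),np.median(t[:,1]))
    s=q[(q[:,0]>-.14)&(q[:,0]<-.10)]
    for sg in (1,-1):
        t=s[(s[:,1]-.07)*sg>0]; print(len(t),np.polyfit(t[:,0]+.12,t[:,1],1),t[:,2].mean())
    h=p[(abs(p[:,0]+.04)<.022)&(abs(p[:,1]-.07)<.008)&(abs(p[:,2]-.115)<.01)]; print("head",len(h),np.polyfit(h[:,0]+.04,h[:,2],1) if len(h)>3 else 0,h[:,1].mean())
E
```

```text
[0.45688555 0.11521019 0.28668403] [[-0.995, -0.103, 0.002], [-0.103, 0.995, -0.0], [-0.002, -0.0, -1.0]] 0.5999855546244275
14 [ 0.10121342 -0.0819834   0.11416912] [-0.09343557  0.09748493  0.09409523] [-0.08005662  0.1040952   0.10093276]
end [-0.08813951  0.10141418  0.09635968] 0.10086195829708984Traceback (most recent call last):
  File "<stdin>", line 12, in <module>
    raise TypeError("expected non-empty vector for x")
TypeError: expected non-empty vector for x
```

View pics/p5.png

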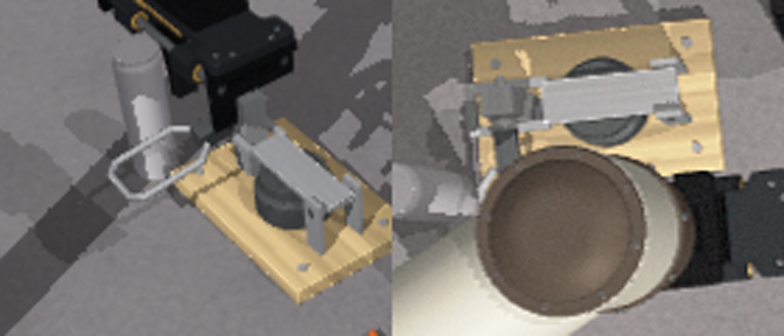

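Left half shows the pin's head (210,130) against the lug with the ring still folded back at (155,160). I'll measure the ring from the side view.

```bash
cat > ring.py <<'E'
from h import *
def ring(Q):
    p=cr(Q.reshape(-1,3)); q=p[(p[:,0]<-.08)&(p[:,0]>-.2)&(abs(p[:,1]-.07)<.045)&(p[:,2]>.05)&(p[:,2]<.16)]
    A=np.c_[q[:,:2],np.ones(len(q))]; print(len(q),"plane",np.linalg.lstsq(A,q[:,2],rcond=None)[0],q.min(0),q.max(0))
    t=q[q[:,0]<q[:,0].min()+.01]; print("end",t.mean(0),np.percentile(t,[0,100],axis=0))
    s=q[(q[:,0]>-.14)&(q[:,0]<-.10)]
    for sg in (1,-1):
        t=s[(s[:,1]-.07)*sg>0]; print(len(t),np.polyfit(t[:,0]+.12,t[:,1],1),t[:,2].mean())
    h=p[(abs(p[:,0]+.04)<.022)&(abs(p[:,1]-.07)<.008)&(abs(p[:,2]-.115)<.01)]; print("head",len(h),np.polyfit(h[:,0]+.04,h[:,2],1) if len(h)>3 else 0)
E
python3 - <<'E'
from ring import *
ring(np.load("v3.npz")["Q"])
E
```

```text
176 plane [0.14685842 0.18808341 0.09197417] [-0.16656221  0.03880434  0.07428324] [-0.08022143  0.10806818  0.10188621]
end [-0.16140699  0.07307741  0.08219539] [[-0.16656221  0.0467303   0.0745535 ]
 [-0.15696079  0.09750888  0.08866262]]
35 [-0.00504841  0.098979  ] 0.09347874581727107
38 [0.02160971 0.04380977] 0.0824533403455117
head 24 [-0.00069876  0.10844594]
```

Emit:
play_rows --commands '[[[0, 0, 0, 0, 0, 0.14, 0.55], [0, 0, 0, 0, 0, 0.28, 0.55], [0, 0, 0, 0, 0, 0.42, 0.55], [0, 0, 0, 0, 0, 0.56, 0.55], [-0.003, 0.02, 0, 0, 0, 0.7, 0.55]]]'

```text
time_s: 16.3
tcp_pos: [0.4561, 0.1378, 0.2859]
ee_rot: [[-0.691, -0.723, 0.002], [-0.723, 0.691, 0.001], [-0.002, -0.001, -1.0]]
wrist_force: [0.5, 0.9, 0.5]
gripper_width: 0.451
```

Emit:
play_rows --commands '[[[-0.006, 0.035, 0, 0, 0, 0.14, 0.55], [-0.012, 0.07, 0, 0, 0, 0.28, 0.55], [-0.018, 0.105, 0, 0, 0, 0.42, 0.55], [-0.024, 0.14, 0, 0, 0, 0.56, 0.55], [-0.03, 0.169, 0, 0, 0, 0.7, 0.55]]]'

```text
time_s: 16.8
tcp_pos: [0.4255, 0.3096, 0.2857]
ee_rot: [[-0.059, -0.998, 0.002], [-0.998, 0.059, 0.002], [-0.002, -0.001, -1.0]]
wrist_force: [1.2, -0.4, -0.0]
gripper_width: 0.453
```

Emit:
play_rows --commands '[[[0, 0, -0.03, 0, 0, 0.14, 0.55], [0, 0, -0.07, 0, 0, 0.171, 0.55], [0, 0, -0.11, 0, 0, 0.171, 0.55], [0, 0, -0.14, 0, 0, 0.171, 0.55], [0, 0, -0.14, 0, 0, 0.171, 0.55]]]'

```text
time_s: 17.3
tcp_pos: [0.4238, 0.3057, 0.1413]
ee_rot: [[0.104, -0.995, -0.006], [-0.995, -0.104, -0.006], [0.005, 0.006, -1.0]]
wrist_force: [-0.2, -0.5, -0.3]
gripper_width: 0.447
```

```bash
python3 s.py; python3 - <<'E'
from ring import *
b,Q=cap("side"); save("p6.png",b[80:200,100:240],s=4.5); s=r.sense();print(s["tcp_pos"],s["ee_rot"].round(3).tolist(),s["gripper_width"]); ring(Q)
E
```

```text
[[-160.6   74.2  144.1]
 [-159.5   75.1  145.8]
 [-159.    75.5  146.8]]
[ 0.4   0.21  0.81  0.08 -0.1   0.04]
[0.42695003 0.30866984 0.14706677] [[0.105, -0.994, 0.003], [-0.994, -0.105, 0.003], [-0.003, -0.004, -1.0]] 0.4501658607172527
215 plane [-0.26867134  0.17384272  0.05029271] [-0.18844291  0.03717773  0.07183412] [-0.08067559  0.10435136  0.15965654]
end [-0.18539767  0.07172444  0.15485476] [[-0.18844291  0.06254173  0.14819892]
 [-0.17858407  0.08640139  0.15955151]]
42 [0.44492943 0.09648056] 0.10451118110728563
47 [-0.43415568  0.04699248] 0.0979245219627742
head 57 [0.03232106 0.10994017]
```

View pics/p6.png

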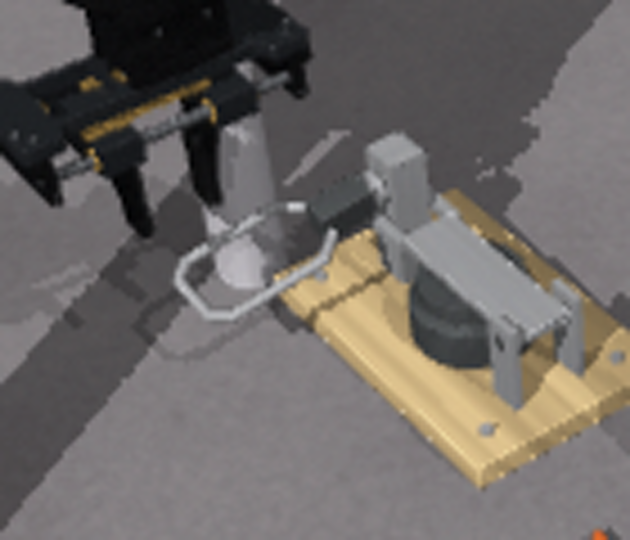

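Fingers straddle the crossbar (185,280 in the crop); the shoulder is flush to the lug. Descend.

Emit:
play_rows --commands '[[[-0.001, -0.002, -0.02, 0, 0, 0, 0.55], [-0.002, -0.003, -0.045, 0, 0, 0, 0.55], [-0.002, -0.003, -0.065, 0, 0, 0, 0.55], [-0.002, -0.003, -0.074, 0, 0, 0, 0.55], [-0.002, -0.003, -0.074, 0, 0, 0, 0.55]]]'

```text
time_s: 18.0
tcp_pos: [0.4239, 0.3045, 0.0709]
ee_rot: [[0.105, -0.994, 0.0], [-0.994, -0.105, 0.0], [-0.0, -0.0, -1.0]]
wrist_force: [-0.3, 0.6, -0.6]
gripper_width: 0.449
```

Emit:
play_rows --commands '[[[0, 0, 0, 0, 0, 0, 0.55], [0, 0, 0, 0, 0, 0, 0.55], [0, 0, 0, 0, 0, 0, 0.55]]]'

```text
time_s: 18.3
tcp_pos: [0.4241, 0.3048, 0.0716]
ee_rot: [[0.105, -0.994, 0.001], [-0.994, -0.105, 0.002], [-0.002, -0.002, -1.0]]
wrist_force: [0.1, -0.9, -0.2]
gripper_width: 0.45
```

```bash
python3 s.py; python3 - <<'E'
from ring import *
b,Q=cap("side");ring(Q); np.savez("v4.npz",b=b,Q=Q)
E
```

```text
[[-162.3   71.9   71.4]
 [-162.5   71.7   71.2]
 [-162.6   71.6   71. ]]
[ 0.14 -0.1  -0.43  0.04 -0.02 -0.04]
440 plane [ 0.0341822  -0.73803058  0.1608957 ] [-0.1996157   0.03083811  0.07158853] [-0.08051614  0.1048415   0.15987603]
end [-0.19267751  0.06074184  0.10985526] [[-0.1996157   0.03269983  0.07517224]
 [-0.18971365  0.08653861  0.15871704]]
15 [0.50554207 0.09094101] 0.1182354119742229
137 [-0.57528214  0.04491766] 0.11757914439470502
head 55 [0.08303485 0.11023148]
```

Emit:
play_rows --commands '[[[0, 0, 0, 0, 0, 0, 1], [0, 0, 0, 0, 0, 0, 1], [0, 0, 0, 0, 0, 0, 1], [0, 0, 0, 0, 0, 0, 1], [0, 0, 0, 0, 0, 0, 1]]]'

```text
time_s: 19.0
tcp_pos: [0.4249, 0.3052, 0.0711]
ee_rot: [[0.106, -0.994, 0.003], [-0.994, -0.106, 0.002], [-0.002, -0.003, -1.0]]
wrist_force: [0.9, 1.7, 1.9]
gripper_width: 0.082
```

Emit:
play_rows --commands '[[[0, 0, 0, 0, 0, 0, 1], [0, 0, 0.003, 0, 0, 0, 1], [0, 0, 0.008, 0, 0, 0, 1], [0, 0, 0.014, 0, 0, 0, 1], [0, 0, 0.014, 0, 0, 0, 1]]]'

```text
time_s: 19.5
tcp_pos: [0.4229, 0.3037, 0.0849]
ee_rot: [[0.104, -0.995, -0.001], [-0.995, -0.104, -0.001], [0.001, 0.001, -1.0]]
wrist_force: [-0.4, -0.1, -1.9]
gripper_width: 0.083
```

```bash
python3 s.py; python3 - <<'E'
from ring import *
b,Q=cap("side"); save("p7.png",b[80:200,100:240],s=4.5); ring(Q)
E
```

```text
[[-163.6   71.    84.5]
 [-163.6   70.9   84.3]
 [-163.6   71.    84.2]]
[-0.97  0.77 -1.43  0.1   0.2  -0.01]
307 plane [-0.13763443  0.18757666  0.07677581] [-0.19889122  0.03580963  0.08369203] [-0.08010256  0.10316245  0.15970761]
end [-0.19889122  0.07788568  0.15970761] [[-0.19889122  0.07788568  0.15970761]
 [-0.19889122  0.07788568  0.15970761]]
20 [0.05224581 0.09790397] 0.10281879461008177
36 [0.0051586  0.04329226] 0.09367894627383562
head 57 [-0.01124376  0.11211423]
```

View pics/p7.png

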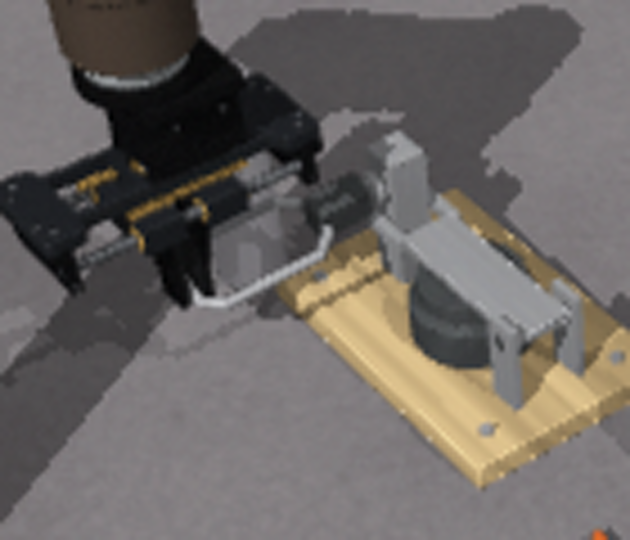

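Crossbar pinched (opening 7 mm), pin still flush. Now carry it round the arc.

Emit:
play_rows --commands '[[[0.001, 0, 0.014, 0, 0, 0, 1], [0.0035, 0.0004, 0.026, 0, 0, 0, 1], [0.007, 0.0008, 0.037, 0, 0, 0, 1], [0.012, 0.0013, 0.048, 0, 0, 0, 1], [0.0185, 0.002, 0.0585, 0, 0, 0, 1]]]'

```text
time_s: 20.2
tcp_pos: [0.4394, 0.3035, 0.1424]
ee_rot: [[0.103, -0.995, -0.007], [-0.995, -0.103, -0.006], [0.005, 0.008, -1.0]]
wrist_force: [-6.1, -3.7, 1.1]
gripper_width: 0.077
```

```bash
python3 s.py
```

```text
[[-145.3   69.8  144.4]
 [-145.5   69.8  143.7]
 [-145.8   69.7  143.1]]
[-4.94 -2.96  1.17 -0.89  1.58 -0.3 ]
```

Emit:
play_rows --commands '[[[0.009, 0.001, 0.012, 0, 0, 0, 1], [0.02, 0.002, 0.022, 0, 0, 0, 1], [0.032, 0.0034, 0.0305, 0, 0, 0, 1], [0.046, 0.005, 0.037, 0, 0, 0, 1], [0.055, 0.006, 0.04, 0, 0, 0, 1]]]'

```text
time_s: 20.85
tcp_pos: [0.4969, 0.3097, 0.1842]
ee_rot: [[0.103, -0.995, -0.003], [-0.995, -0.103, -0.005], [0.005, 0.003, -1.0]]
wrist_force: [-3.2, -6.3, 3.7]
gripper_width: 0.082
```

```bash
python3 s.py
```

```text
[[-88.   69.5 184.4]
 [-88.6  69.5 184. ]
 [-89.1  69.5 183.8]]
[-2.75 -5.01  3.97 -1.59  0.97 -0.37]
```

Emit:
play_rows --commands '[[[0.008, 0.001, 0.002, 0, 0, 0, 1], [0.017, 0.002, 0.003, 0, 0, 0, 1], [0.026, 0.003, 0.0035, 0, 0, 0, 1], [0.03, 0.0032, 0.0035, 0, 0, 0, 1], [0.03, 0.0032, 0.0035, 0, 0, 0, 1]]]'

```text
time_s: 21.5
tcp_pos: [0.5276, 0.3144, 0.187]
ee_rot: [[0.104, -0.995, 0.0], [-0.995, -0.104, -0.002], [0.002, -0.0, -1.0]]
wrist_force: [-0.9, -5.2, 4.7]
gripper_width: 0.083
```

```bash
python3 s.py;  python3 - <<'E'
from h import *
b,Q=cap("side"); save("p8.png",b[50:200,100:270],s=4)
E
```

```text
[[-58.5  70.8 187. ]
 [-58.6  71.  187. ]
 [-58.7  71.2 187. ]]
[-1.09 -4.53  4.12 -1.61  0.54 -0.33]
```

View pics/p8.png

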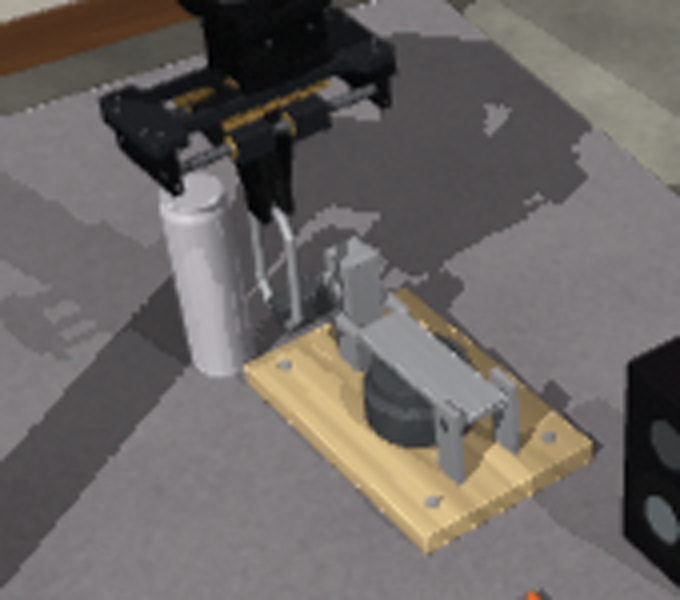

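Ring stands upright at (275,255), pin seated. Open and lift so it falls forward.

Emit:
play_rows --commands '[[[0, 0, 0, 0, 0, 0, 0.85], [0, 0, 0, 0, 0, 0, 0.7], [0, 0, 0, 0, 0, 0, 0.7], [0, 0, 0.02, 0, 0, 0, 0.7], [0, 0, 0.06, 0, 0, 0, 0.7]]]'

```text
time_s: 22.2
tcp_pos: [0.5254, 0.3153, 0.2431]
ee_rot: [[0.105, -0.994, -0.007], [-0.994, -0.105, -0.004], [0.003, 0.007, -1.0]]
wrist_force: [0.7, 1.1, 0.4]
gripper_width: 0.292
```

Emit:
play_rows --commands '[[[-0.02, -0.02, 0.04, 0, 0, 0, 0.7], [-0.06, -0.04, 0.06, 0, 0, 0, 0.7], [-0.1, -0.07, 0.06, 0, 0, 0, 0.7], [-0.13, -0.1, 0.06, 0, 0, 0, 0.7], [-0.13, -0.12, 0.06, 0, 0, 0, 0.7]]]'

```text
time_s: 22.7
tcp_pos: [0.3942, 0.1943, 0.3073]
ee_rot: [[0.108, -0.994, 0.001], [-0.994, -0.108, 0.003], [-0.003, -0.001, -1.0]]
wrist_force: [0.4, -0.0, 0.1]
gripper_width: 0.299
```

```bash
python3 - <<'E'
from h import *
b,Q=cap("side"); a,P=cap("top"); save("p9.png",np.hstack([b[70:200,120:260],a[140:270,90:230]]),s=2.85)
print(r.sense()["time_s"],r.sense()["wrist_force"])
for M in (P,Q):
    p=cr(M.reshape(-1,3)); q=p[(p[:,0]>.018)&(p[:,0]<.06)&(abs(p[:,1]-.07)<.05)&(p[:,2]>.084)]
    print("ring fwd",len(q),q.max(0) if len(q) else 0,q.mean(0) if len(q) else 0)
    if len(q)>8: A=np.c_[q[:,:2],np.ones(len(q))]; print(np.linalg.lstsq(A,q[:,2],rcond=None)[0])
    q=p[(p[:,0]<-.014)&(p[:,0]>-.08)&(abs(p[:,1]-.07)<.013)&(p[:,2]>.09)]; print("head",len(q),q.min(0) if len(q) else 0,q.max(0) if len(q) else 0)
    q=p[(abs(p[:,0])<.018)&(p[:,1]>-.06)&(p[:,1]<.035)&(p[:,2]>.072)&(p[:,2]<.16)]; print("bar",np.polyfit(q[:,1],q[:,2],1))
E
```

```text
22.8 [ 0.39364866  0.45377244 -0.46376155]
ring fwd 98 [0.03895651 0.10247109 0.11480423] [0.02990366 0.07131438 0.10765855]
[0.17011023 0.12765208 0.0934682 ]
head 191 [-0.06837362  0.05729321  0.09147715] [-0.01409222  0.08271843  0.12181588]
bar [0.00482741 0.07790408]
ring fwd 53 [0.0403627  0.09737906 0.11363008] [0.03157707 0.06516834 0.1087049 ]
[0.14327083 0.13693517 0.09525699]
head 159 [-0.06763093  0.05709746  0.09002976] [-0.01411557  0.08219291  0.12252167]
bar [-0.00223168  0.07969344]
```

View pics/p9.png

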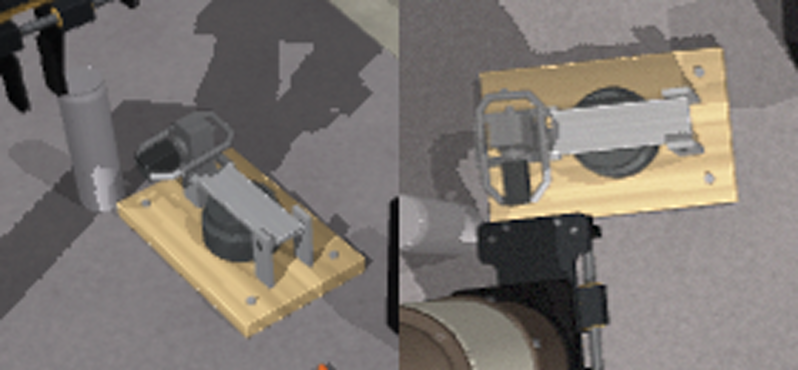

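The ring lies forward round the lug. Check its angle relative to the pin.

```bash
python3 - <<'E'
from h import *
for n in ("top","side"):
    i,M=cap(n); p=cr(M.reshape(-1,3))
    q=p[(p[:,0]>-.055)&(p[:,0]<.045)&(abs(p[:,1]-.07)<.042)&((abs(p[:,1]-.07)>.021)|(p[:,0]>.03))&(p[:,2]>.085)&(p[:,2]<.125)]
    f=np.linalg.lstsq(np.c_[q[:,:2],np.ones(len(q))],q[:,2],rcond=None)[0]; print(n,"ring",len(q),f)
    h=p[(p[:,0]>-.064)&(p[:,0]<-.026)&(abs(p[:,1]-.07)<.009)&(p[:,2]>.1)&(p[:,2]<.122)]
    f=np.linalg.lstsq(np.c_[h[:,:2],np.ones(len(h))],h[:,2],rcond=None)[0]
    e=h[:,2]-np.c_[h[:,:2],np.ones(len(h))]@f; h=h[abs(e)<.003]
    print("head",len(h),np.linalg.lstsq(np.c_[h[:,:2],np.ones(len(h))],h[:,2],rcond=None)[0])
    t=p[(p[:,0]>.016)&(p[:,0]<.03)&(abs(p[:,1]-.07)<.01)&(p[:,2]>.09)]; print("tip",len(t),t.mean(0) if len(t) else 0)
E
```

```text
top ring 255 [0.1307941  0.12490428 0.09524368]
head 81 [0.15222777 0.19666609 0.10127151]
tip 10 [0.02128492 0.07016515 0.10918117]
side ring 148 [0.12936361 0.1295209  0.09598352]
head 44 [0.17052284 0.1563043  0.10683238]
tip 2 [0.02499708 0.0689849  0.10784079]
```

Ring slope 0.13 vs head slope about 0.15, so the ring lies about 3.14 rad on the pin. I'll check the bystanders and hand in.

```bash
python3 - <<'E'
from h import *
b,Q=cap("side"); z=np.load("v0.npz")
for n,(c,h) in dict(can=((.499,.402),.165),speaker=((.72,.011),.17),spool=((.7055,-.1986),.052)).items():
    for M in (z["Q"],Q):
        p=M.reshape(-1,3); q=p[(np.hypot(p[:,0]-c[0],p[:,1]-c[1])<.09)&(abs(p[:,2]-h)<.006)]; print(n,len(q),q.mean(0).round(4))
s=r.sense(); print(s["time_s"],s["wrist_force"],s["tcp_pos"]); print(r.finish_job())
E
```

```text
can 147 [0.4988 0.3984 0.1658]
can 119 [0.5022 0.3971 0.1657]
speaker 1074 [0.712  0.0053 0.1708]
speaker 1072 [0.712  0.0052 0.1709]
spool 435 [ 0.7055 -0.2009  0.0528]
spool 438 [ 0.7049 -0.201   0.0528]
22.95 [ 1.0572197   0.80521506 -0.36126533] [0.39754028 0.19637981 0.30650083]
the job is handed in; nothing more can be done
None
```

The driver is locked into its cradle and the job is handed in, at 22.95 s of the 72 s allowed. No verdict was reported. I folded the bar down, pushed the steel pin in from the robot's side until its shoulder met the lug, and flipped the ring forward over the lug.

What the last checks showed:
- **Bar:** it lies level, with a slope below 0.005 in both views.
- **Pin:** it was pushed home until the lug resisted with about 6 N. The head's rear edge is within about 2 mm of the home position.
- **Pin tilt:** after release the pin sagged in the oversize hole. Its head slope measures about 0.15–0.17 and the ring slope about 0.13, against the 0.2 rad limit. The hole's clearance should allow only about 0.11 rad, so the camera readings disagree a little with the geometry. The pin also stays rolled by about 0.13–0.2 rad, because I tilted the gripper to clear the spray can; roll is not judged.
- **Ring:** it lies about 3.14 rad round on the pin, down round the pin's end.
- **Bystanders:** the loudspeaker box and the spool are where they were, within 1 mm. The spray can reads 3.6 mm off, with part of its top hidden by the gripper in that view.
- **Robot:** the arm is clear of everything, and the gripper is partly open with nothing in it.

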